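# Refit the jog knob of the packing conveyor and keep it pressed

### The arm

A 6-joint arm with a two-finger parallel gripper is mounted at the origin on the work surface. World frame = base frame: x ahead of the robot, y to its left, z up, the work surface at z = 0. Lengths are in m, angles in rad, forces in N, time in s.
With the tool pointing down it reaches from about 0.25 to 0.775 m from the base axis. Payload 4 kg.
Tool frame: the origin (TCP) lies at the very end of the fingers, on their centre line; the grasp point (between the pads) lies 19 mm behind it; z points along the fingers, y is the line along which they close (so a half turn about z gives the same grasp; the last joint's range is limited). The gripper opens to 94 mm and grips with 3 to 60 N. Pads are 16 mm wide; open, the fingers measure 119 mm over their backs; the gripper's body (75 mm by 177 mm) begins 78 mm behind the grasp point.
Start: joints at [-1.328, 0.087, 1.371, -0, 1.684, -0.103], TCP at [0.186, -0.517, 0.206] pointing down, gripper open.
Joint ranges: [-3.1, 3.1], [-0.76, 2.03], [0.27, 2.55], [-1.08, 4.22], [0.17, 2.65], [-2.57, 2.57]. Speed limits (rad/s): [2.79, 2.79, 3.14, 3.14, 3.14, 3.14].

### API

Orientations are given as a unit quaternion [w, x, y, z].
In Python, from station import manip gives the robot as it stands.
- The arm moves only by the tool move_arm, never from a script. Its argument "moves" is a list of rows, each a list of 2 entries, a list of its own where there are three numbers: the shift along the tool's x, y, z in m, then the turn about the tool's z in degrees. A call has 1 to 12 rows; each row shifts and turns the commanded pose from where the row before left it, along the tool's axes as they then stand; what a row does not reach is not made up. A row lasts 1/10 s, in which the tool goes at most 50 mm and 8.59 degrees, less where a joint would pass 70% of its speed; a pose out of reach is approached as far as the arm can. A call is refused whole if a number of a shift passes 0.05 or a number of a turn 8.59, either way. A call with a gripper value outside its range is refused whole. "grip" is the closure in counts, from 0 (fully open) to 255 (shut), set as the call begins (left out, the last holds). The fingers move at their own pace and stop on an object; "squeeze" is the grip in N (left out, the last holds). Time passes only in rows, so rows that do not move let the fingers close. It gives the time, the measured TCP pose, the force, the opening and the grip force at its end, in the units of the state.
- manip.get_state(): the state, without advancing time (a new reading comes with each control period).
- manip.camera(name): name is "scene" or "top" or "wrist"; returns the picture (480x640x3 uint8, blue, green, red); there is no depth.
- manip.camera_model(name): a dict with "camera_matrix" (3x3 intrinsics, pixels), "rvec" (rotation vector, rad) and "tvec" (3), from world to camera coordinates, as OpenCV has them; the wrist camera has in their place "tool_from_camera" (4x4, takes a point from camera to tool coordinates, whose origin is the TCP and whose axes are the flange's). Camera axes: x right, y down, z forward; pixel columns grow to the right and rows downward; lengths in m; the calibration is good to about 2 mm. A picture is of the moment at which its call begins: read the wrist's pose just before it. camera_model takes no time and is no camera call.
- manip.finish_job(): hands the job in; it is judged then, once.
The state is a dict: "time": time; "q": joint angles; "joint_vel": joint speeds; "tau": joint torques, N m; "ee_pos": TCP position; "ee_rot": TCP orientation; "ft_force": force on the tool from outside, world axes, zero at the start; "wrist_torque": the same for the moment, N m; "finger_gap": finger opening in m; "grasp_force": force on a finger pad.
Only numpy, scipy, OpenCV 4.12 (cv2) and the standard library are available. Lean on these libraries where they do the work, as an engineer would, in place of code of your own. Each camera call takes 0.05 s, during which the arm holds its last target. There are 200 camera calls.

### The job

The conveyor's control box has lost its knob. Slip the yellow dial ring over the shaft so that it lies flat on the ledge of the boss and let go of it; then pick up the black knob, turn it so that its D-shaped hole matches the flat on the shaft, push it fully home and press it all the way down against the shaft's spring. Finish while still holding it pressed down, and leave the other things on the table where they are.

Things in the scene. Friction and masses are not known exactly. Their poses are not given: they have to be found in the camera images.
- pedestal: Grey fixed control box with a blue top, 150 x 130 x 80 mm high; origin at the centre of its underside, z up. Midway on its top stands an aluminium boss: a round pillar 40 mm across and 25 mm high (its top is the ledge), on that a spigot 24 mm across and 6 mm high, out of which the D-shaft rises. Two small lamps, 6 mm high, stand near one edge of the top.
- boss_ledge (a point): Centre of the boss, at the height of the ledge (105 mm over the table) on which the dial ring's underside is to rest. Axes as the box.
- shaft_top (a point): Upper end of the upright brass D-shaft, on its centre line (151 mm over the table unpressed). 16 mm in diameter, one flat 3 mm from the centre line (painted red), its round side chamfered 1 mm at the end; 40 mm stand out of the spigot. x points out of the flat, z up. It turns only stiffly (about 1 N m), up to 0.6 rad either way from the box's x axis.
- shaft (a joint): How far the shaft is pressed down against its spring, in m: 0 up, 0.008 fully down at a hard stop. The spring needs about 3 N to start and 10 N at the stop, and pushes back up when let go.
- dial_ring: Loose yellow plastic ring lying flat, outer diameter 54 mm, hole 30 mm, 12 mm thick, about 50 g. Origin at the centre of its underside, z up; both faces are alike.
- knob: Loose black knob, open side down, about 70 g. Round skirt 44 mm across, 26 mm high; on it a grip bar 40 mm long (along x), 14 mm wide (y), 26 mm high: 52 mm in all. Below it has a D-shaped hole 20 mm deep, 17 mm in diameter, its flat 3.6 mm from the axis on the +x side, round side of the mouth chamfered 1.5 mm. Origin on the axis at the underside, z up; fully home it is 20 mm below the shaft's end.
- knob_pointer (a point): Top of the marked (+x) end of the knob's grip bar, 20 mm from the knob's axis and 52 mm above its underside; axes as the knob. A white line marks this end; the hole's flat lies under it, so the white line must point the way the shaft's flat faces. The knob goes on easily within about 0.15 rad of that and jams beyond.
- tape_roll: Bystander, loose: roll of amber packing tape lying flat, 96 mm across, 48 mm high. Origin at the centre of its underside.
- tape_measure: Bystander, loose: yellow tape measure, 66 x 36 x 62 mm high. Origin at the centre of its underside.
- stapler: Bystander, loose: blue and black stapler, 130 x 34 x 53 mm high. Origin at the centre of its underside.
- parcel: Bystander, loose: black wrapped parcel, 110 x 160 x 50 mm high. Origin at the centre of its underside.
- carton: Bystander, loose: small brown carton, 120 x 85 x 60 mm high. Origin at the centre of its underside.
- label_roll: Bystander, loose: white roll of labels standing on its flat end, 72 mm across, 50 mm high. Origin at the centre of its underside.
Things that resemble listed ones, but are neither listed nor needed, are in the scene too. Of the things like the dial_ring, leave any that is orange or pink; of the rest the smaller one is meant.

How it is judged:
On the way, in this order (a step that is already met when the one before it is completed fails the run):
1. the dial ring lies flat on the boss's ledge, round the shaft, let go of (horizontal distance between dial_ring and boss_ledge below 0.006 m and z of dial_ring in the frame of boss_ledge between -0.003 and 0.0025 m and angle between dial_ring's own z axis and vertical below 0.1 rad and contact force between dial_ring and the fingers below 0.2 N), for 0.2 s.
2. the knob is fully home on the D-shaft, flat to flat (horizontal distance between knob and shaft_top below 0.005 m and z of knob in the frame of shaft_top below -0.0175 m and angle between knob's own z axis and vertical below 0.12 rad and x of knob_pointer in the frame of shaft_top above 0.017 m), for 0.2 s.
At the end, for the whole second after the job is handed in: Ring flat on the ledge (6 mm off centre, 3 mm in height, 0.1 rad), not touched by the fingers; knob home on the shaft (5 mm off axis, 17.5 of 20 mm deep, tilt 0.12 rad, mark over the flat); the robot still on the knob (over 1 N), the shaft at least 6 of 8 mm down (all of step 1 and all of step 2 and value of joint shaft above 0.006 m and (contact force between knob and the fingers above 1 N or contact force between knob and the arm above 1 N)); the arm keeps its last pose, push and grip.
It fails at once if another thing on the table is moved by more than 30 mm (distance of any of tape_roll, tape_measure, stapler, parcel, carton, label_roll from where it was at the start of the episode above 0.03 m).
It fails at once if another thing on the table is tipped over (angle between any of tape_roll, tape_measure, stapler, parcel, carton, label_roll's own z axis and vertical above 0.4 rad).
It also fails if it takes over 64 s, if anything falls off the work surface, if the arm or the gripper's body presses on something with over 40 N, if the wrist force passes 120 N, or if a joint passes its speed limit or range.

## Working session

There is one attempt and no reset: what is moved stays moved. The work goes in short steps, Python scripts to look and compute and a tool call to move; the robot and the scene stay as the last step left them, time stands still between calls to the robot, and variables do not carry over. Pictures are saved under pics/ and viewed, at most 12 in all, crops included, and the job is handed in when it is done.

Besides the shell and the picture viewer there is one more tool, called after "Call:" by a JSON object that holds its "name" and its "arguments", one argument or row to a line. move_arm: Moves the arm, as the interface text tells. Its arguments: {"type":"object","properties":{"moves":{"type":"array"},"grip":{"type":"number"},"squeeze":{"type":"number"}},"required":["moves"]}

```bash
mkdir -p pics
cat > h.py <<'E'
import numpy as np, cv2
from station import manip
def ray(name,px):
    m=manip.camera_model(name);K=np.array(m["camera_matrix"],float)
    d=np.linalg.inv(K)@np.array([px[0],px[1],1.]);
    R=cv2.Rodrigues(np.array(m["rvec"],float))[0];t=np.array(m["tvec"],float).ravel()
    return -R.T@t,R.T@d
def plane(name,px,z):
    o,d=ray(name,px);return o+d*(z-o[2])/d[2]
def proj(name,P):
    m=manip.camera_model(name)
    return cv2.projectPoints(np.array([P],float),np.array(m["rvec"],float),np.array(m["tvec"],float),np.array(m["camera_matrix"],float),None)[0].ravel()
def Rq(q):
    from scipy.spatial.transform import Rotation as R
    return R.from_quat([q[1],q[2],q[3],q[0]]).as_matrix()
def wray(px,st):
    m=manip.camera_model("wrist");K=np.array(m["camera_matrix"],float);T=np.array(m["tool_from_camera"])
    d=np.linalg.inv(K)@np.array([px[0],px[1],1.]);R=Rq(st["ee_rot"])
    return np.array(st["ee_pos"])+R@T[:3,3],R@T[:3,:3]@d
def wplane(px,z,st):
    o,d=wray(px,st);return o+d*(z-o[2])/d[2]
E
python3 - <<'E'
from h import *
for n in("top","scene"):
    cv2.imwrite(f"pics/{n}0.png",manip.camera(n))
    m=manip.camera_model(n);o,d=ray(n,(320,240));print(n,o.round(3),d.round(3),m["camera_matrix"][0][0])
s=manip.get_state();print({k:np.round(v,3).tolist() for k,v in s.items()});print(np.round(manip.camera_model("wrist")["tool_from_camera"],3))
E
```

```text
top [ 0.394 -0.017  1.274] [ 0.118 -0.012 -0.993] 514.9321570400259
scene [1.33  0.347 0.836] [-0.702 -0.308 -0.642] 469.29193827835826
{'time': 0.1, 'q': [-1.328, 0.088, 1.372, -0.0, 1.684, -0.103], 'joint_vel': [0.0, -0.001, -0.003, -0.001, 0.0, 0.0], 'tau': [0.001, -34.125, -30.33, 0.072, 0.03, -0.0], 'ee_pos': [0.186, -0.517, 0.204], 'ee_rot': [-0.001, 0.985, 0.172, -0.0], 'ft_force': [0.759, 0.652, 0.199], 'wrist_torque': [0.016, 0.007, 0.005], 'grasp_force': 0.0, 'finger_gap': 0.094}
[[-0.001 -0.971 -0.238  0.068]
 [ 1.    -0.    -0.001 -0.   ]
 [ 0.001 -0.238  0.971 -0.179]
 [ 0.     0.     0.     1.   ]]
```

View pics/top0.png

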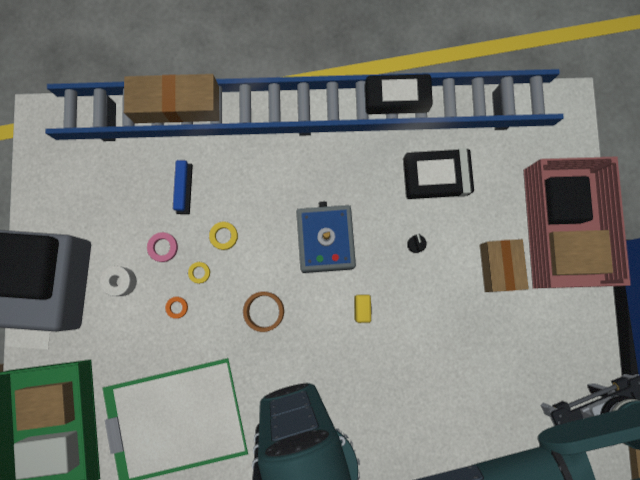

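View pics/scene0.png

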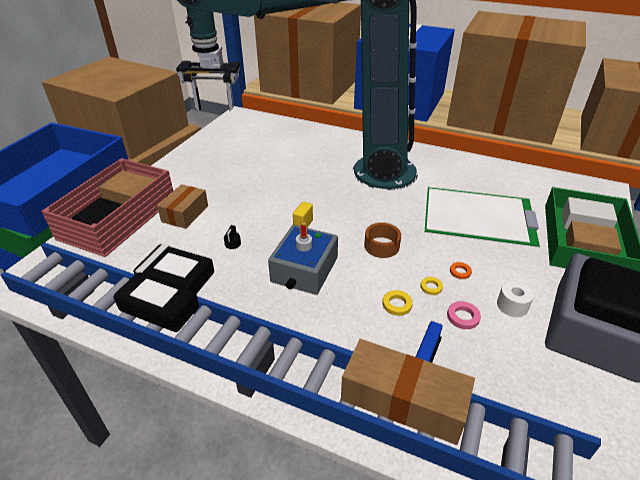

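Top view: yellow rings at (223,236), large, and (199,272), small. The pink one is at (162,247) and the orange one at (176,307). The amber tape roll is at (263,312). The small yellow ring is the one I want. The knob is at (417,243) with its white line, and the boss is at (326,237). In the scene view the shaft is at (304,235) and the knob at (232,237).

Run:
```python
from h import *
t=manip.camera("top");s=manip.camera("scene")
hsv=cv2.cvtColor(t,cv2.COLOR_BGR2HSV)
m=cv2.inRange(hsv,(22,120,90),(35,255,255))
for c in cv2.findContours(m,cv2.RETR_EXTERNAL,cv2.CHAIN_APPROX_NONE)[0]:
    if 150<cv2.contourArea(c)<2000:
        p=np.array([plane("top",x,0.012)[:2] for x in c[:,0]]);(cx,cy),r=cv2.minEnclosingCircle(p.astype(np.float32));print("yellow",cx,cy,2*r,cv2.minEnclosingCircle(c)[0])
# knob: white mark and dark mask
x,y=395,220;roi=t[y:y+46,x:x+46]
g=roi.max(2);d=(g<70).astype(np.uint8);M=cv2.moments(d,True);c=(x+M['m10']/M['m00'],y+M['m01']/M['m00']);print("knob dark",c,plane("top",c,.026))
crops=[cv2.resize(i[b-r:b+r,a-r:a+r],(390,290) if 0 else (280,280),interpolation=cv2.INTER_CUBIC) for i,a,b,r in((t,199,272,20),(t,417,243,20),(t,326,237,20),(s,431,285,28),(s,232,237,28),(s,304,235,28))]
cv2.imwrite("pics/c1.png",cv2.resize(np.vstack([np.hstack(crops[:3]),np.hstack(crops[3:])]),(780,520)))
for z in(0,.105,.151):print("boss px",plane("top",(326,237),z))
```

```text
yellow 0.37507885694503784 -0.13095003366470337 0.06919696182012558 (362.4793395996094, 308.2315673828125)
yellow 0.47317832708358765 0.26754093170166016 0.05304073169827461 (198.6077880859375, 272.2365417480469)
yellow 0.5627095103263855 0.20730425417423248 0.07027977705001831 (222.9545440673828, 235.68182373046875)
yellow 0.8442384004592896 0.7571424245834351 0.04835527762770653 (6.0, 131.5)
knob dark (416.3333333333333, 244.0084388185654) [ 0.52658531 -0.26648738  0.026     ]
boss px [ 0.55313861 -0.04762096  0.        ]
boss px [ 0.54002374 -0.04506307  0.105     ]
boss px [ 0.53427818 -0.04394248  0.151     ]
```

View pics/c1.png

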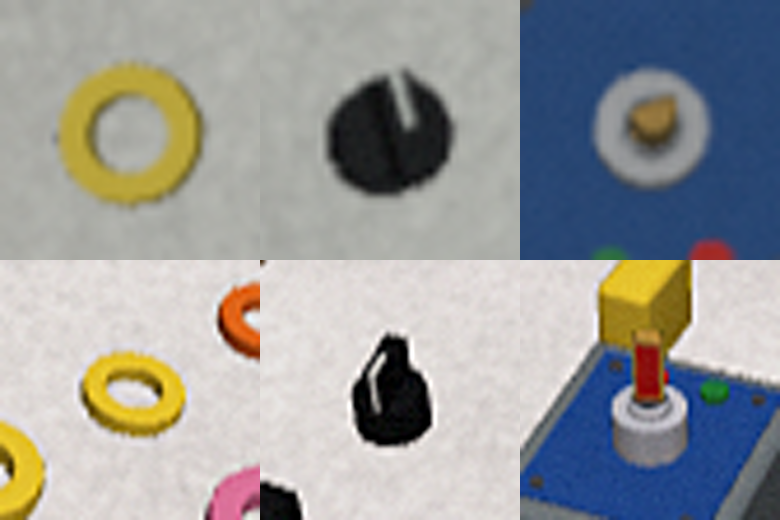

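The crop confirms the small yellow ring: it measures 53 mm against the 54 mm given. The knob's white line points about +15° and the shaft's flat faces about +30°. I'm moving to hover over the ring.

Call:
{"name": "move_arm", "arguments": {
  "moves": [
    [[0.03,-0.0355,-0.005],0],
    [[0.03,-0.0355,-0.005],0],
    [[0.03,-0.0355,-0.005],0],
    [[0.03,-0.0355,0],0],
    [[0.03,-0.0355,0],0],
    [[0.03,-0.0355,0],0],
    [[0.03,-0.0355,0],0],
    [[0.03,-0.0355,0],0],
    [[0.03,-0.0355,0],0],
    [[0.03,-0.0355,0],0],
    [[0.03,-0.0355,0],0],
    [[0.03,-0.0355,0],0]
  ],
  "grip": 0
}}

```text
time: 1.4
ee_pos: [0.3809, 0.0073, 0.2206]
ee_rot: [0.0, 0.985, 0.172, 0.0]
ft_force: [0.5, -0.3, -0.1]
finger_gap: 0.0941
grasp_force: 0.0
```

Call:
{"name": "move_arm", "arguments": {
  "moves": [
    [[0.03,-0.0355,0],0],
    [[0.03,-0.0355,0],0],
    [[0.03,-0.0355,0],0],
    [[0.03,-0.0355,0],0],
    [[0.03,-0.0355,0],0],
    [[0.03,-0.0355,0],0],
    [[0,0,0],0],
    [[0,0,0],0]
  ]
}}

```text
time: 2.2
ee_pos: [0.4775, 0.2671, 0.2193]
ee_rot: [0.001, 0.985, 0.173, -0.001]
ft_force: [-0.1, -0.3, -0.5]
finger_gap: 0.0942
grasp_force: 0.0
```

```bash
cat >> h.py <<'E'
def go(P,yaw=None):
    s=manip.get_state();R=Rq(s["ee_rot"]);y=np.arctan2(R[1,0],R[0,0])
    print("pos",np.round(s["ee_pos"],4),"yaw deg",np.degrees(y).round(2),"tilt",R[:,2].round(4),"t",s["time"],"F",np.round(s["ft_force"],1),"gap",round(s["finger_gap"],4),"q6",round(s["q"][5],2))
    print("shift tool",(R.T@(np.array(P)-s["ee_pos"])).round(4), "" if yaw is None else "turn(deg about tool z) %.2f"%-np.degrees(yaw-y))
def yring(z):
    s=manip.get_state();im=manip.camera("wrist");h=cv2.cvtColor(im,cv2.COLOR_BGR2HSV)
    m=cv2.inRange(h,(22,120,70),(35,255,255))
    for c in cv2.findContours(m,cv2.RETR_EXTERNAL,cv2.CHAIN_APPROX_NONE)[0]:
        if cv2.contourArea(c)>1000:
            p=np.array([wplane(x,z,s)[:2] for x in c[:,0]]);(cx,cy),r=cv2.minEnclosingCircle(p.astype(np.float32));print("ring",round(cx,4),round(cy,4),2*r,cv2.boundingRect(c))
    return im
E
python3 - <<'E'
from h import *
cv2.imwrite("pics/w1.png",yring(.012)); go((.4735,.2675,.1))
E
```

```text
ring 0.4718 0.2703 0.053581029176712036 (288, 195, 48, 48)
ring 0.5607 0.2092 0.07129022479057312 (361, 127, 66, 67)
pos [0.4775 0.2663 0.22  ] yaw deg 19.83 tilt [-0.0011 -0.0012 -1.    ] t 2.25 F [ 0.5  0.1 -0.6] gap 0.0943 q6 1.63
shift tool [-0.0032 -0.0026  0.12  ]
```

Call:
{"name": "move_arm", "arguments": {
  "moves": [
    [[-0.002,-0.002,0.045],0],
    [[-0.002,-0.0025,0.045],0],
    [[0,0,0.04],0],
    [[0,0,0],0],
    [[0,0,0],0]
  ]
}}

```text
time: 2.75
ee_pos: [0.4726, 0.2684, 0.0914]
ee_rot: [0.0, 0.985, 0.171, 0.0]
ft_force: [1.6, -0.8, 0.5]
finger_gap: 0.094
grasp_force: 0.0
```

Run:
```python
from h import *
cv2.imwrite("pics/w2.png",yring(.012)); go((.4718,.2703,.003))
```

```text
ring 0.4721 0.2708 0.05422115698456764 (279, 209, 70, 70)
ring 0.5603 0.2093 0.0728047788143158 (386, 108, 101, 101)
pos [0.474  0.2692 0.0932] yaw deg 19.73 tilt [ 0.0039  0.0014 -1.    ] t 2.8 F [ 0.1 -0.6  1.1] gap 0.0942 q6 1.64
shift tool [-0.0021 -0.0018  0.0902]
```

View pics/w2.png

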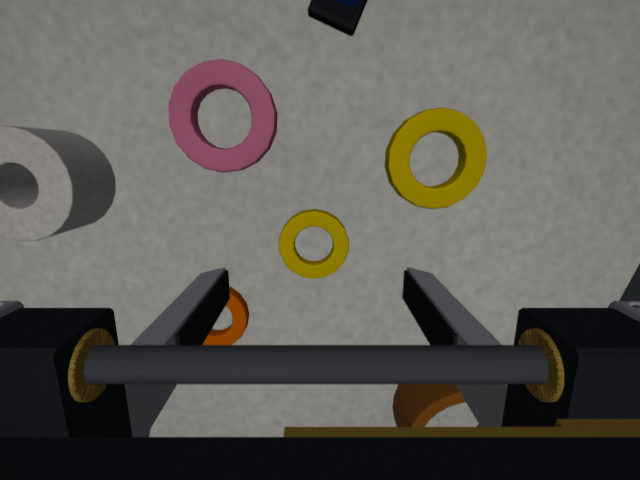

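The wrist view shows the small ring at (314,243), centred between the fingers, with the others clear. Descending to grip it.

Call:
{"name": "move_arm", "arguments": {
  "moves": [
    [[-0.002,-0.0015,0.035],0],
    [[0,0,0.03],0],
    [[0,0,0.023],0],
    [[0,0,0],0]
  ]
}}

```text
time: 3.2
ee_pos: [0.4699, 0.2698, 0.0023]
ee_rot: [0.0, 0.985, 0.172, -0.001]
ft_force: [0.4, 0.0, -0.5]
finger_gap: 0.0943
grasp_force: 0.0
```

Call:
{"name": "move_arm", "arguments": {
  "moves": [
    [[0,0,0],0],
    [[0,0,0],0],
    [[0,0,0],0],
    [[0,0,0],0],
    [[0,0,0],0],
    [[0,0,0],0],
    [[0,0,0],0],
    [[0,0,0],0]
  ],
  "grip": 255,
  "squeeze": 12
}}

```text
time: 4.0
ee_pos: [0.4706, 0.2704, 0.003]
ee_rot: [0.0, 0.985, 0.172, 0.0]
ft_force: [-1.0, -0.1, 4.9]
finger_gap: 0.0543
grasp_force: 12.0
```

Call:
{"name": "move_arm", "arguments": {
  "moves": [
    [[0,0,-0.045],0],
    [[0,0,-0.05],0],
    [[0,0,-0.05],0],
    [[0,0,-0.05],0],
    [[-0.01,0.03,-0.03],0],
    [[-0.01,0.045,0],0],
    [[-0.015,0.045,0],0],
    [[-0.015,0.045,0],0],
    [[-0.015,0.045,0],0],
    [[-0.015,0.045,0],0],
    [[-0.015,0.045,0],0],
    [[-0.02,0.018,0],0]
  ]
}}

```text
time: 5.2
ee_pos: [0.4697, -0.0711, 0.2261]
ee_rot: [0.0, 0.985, 0.17, -0.001]
ft_force: [-0.4, 0.0, -0.3]
finger_gap: 0.0541
grasp_force: 12.0
```

Call:
{"name": "move_arm", "arguments": {
  "moves": [
    [[0,0,0],0],
    [[0,0,0],0]
  ]
}}

```text
time: 5.4
ee_pos: [0.4696, -0.0677, 0.2269]
ee_rot: [-0.001, 0.985, 0.171, -0.0]
ft_force: [-0.0, -0.5, -0.3]
finger_gap: 0.0542
grasp_force: 12.0
```

Run:
```python
from h import *
s=manip.get_state();im=yring(s["ee_pos"][2]+.009);cv2.imwrite("pics/w3.png",im); go((.537,-.044,.24))
```

```text
ring 0.4684 -0.0713 0.0648370310664177 (265, 233, 103, 113)
ring 0.5455 0.0641 0.03349464759230614 (53, 0, 76, 79)
pos [ 0.4698 -0.0671  0.227 ] yaw deg 19.84 tilt [-4.e-04  9.e-04 -1.e+00] t 5.45 F [ 0.3  0.2 -0.6] gap 0.0543 q6 0.96
shift tool [ 0.071   0.0011 -0.013 ]
```

View pics/w3.png

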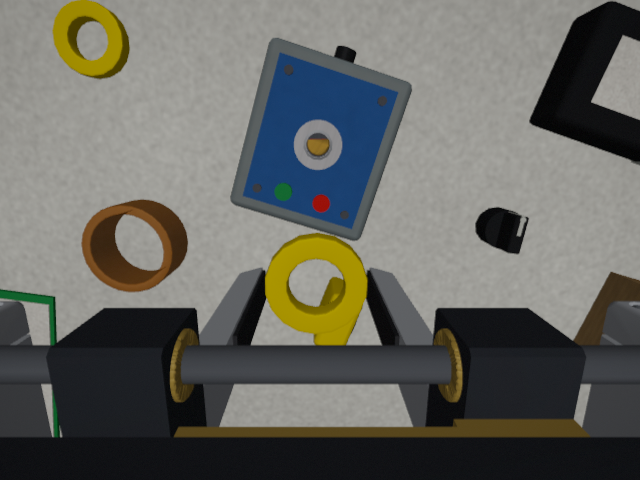

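The wrist view shows the held ring at (316,285), the boss and shaft at (318,145) and the knob at (502,230). I'll measure all three from this frame.

```bash
cat > m.py <<'E'
from h import *
def fitc(p):
    A=np.c_[2*p,np.ones(len(p))];b=(p**2).sum(1);x=np.linalg.lstsq(A,b,rcond=None)[0];return x[:2],np.sqrt(x[2]+x[:2]@x[:2])
s=manip.get_state();im=manip.camera("wrist");h=cv2.cvtColor(im,cv2.COLOR_BGR2HSV)
m=cv2.inRange(h,(22,120,70),(35,255,255))
c=max(cv2.findContours(m,cv2.RETR_EXTERNAL,cv2.CHAIN_APPROX_NONE)[0],key=cv2.contourArea)[:,0]
c=c[c[:,1]<c[:,1].min()+52]
zt=s["ee_pos"][2]+.009
p=np.array([wplane(x,zt,s)[:2] for x in c]);cc,r=fitc(p);R=Rq(s["ee_rot"])
print("ring",cc,2*r,"in tool",R.T@(np.r_[cc,s["ee_pos"][2]]-s["ee_pos"]))
# boss: pale blob
roi=(slice(90,200),slice(260,380));hr=h[roi]
w=((hr[...,1]<60)&(hr[...,2]>110)).astype(np.uint8)
w=cv2.morphologyEx(w,cv2.MORPH_OPEN,np.ones((3,3)))
k=sorted(cv2.findContours(w,cv2.RETR_EXTERNAL,cv2.CHAIN_APPROX_NONE)[0],key=cv2.contourArea)[-1][:,0]+[260,90]
p=np.array([wplane(x,.105,s)[:2] for x in k]);print("boss",fitc(p),cv2.minEnclosingCircle(p.astype(np.float32)),cv2.boundingRect(k))
g=cv2.inRange(hr,(8,90,60),(28,255,255));k=max(cv2.findContours(g,cv2.RETR_EXTERNAL,cv2.CHAIN_APPROX_NONE)[0],key=cv2.contourArea)[:,0]+[260,90]
p=np.array([wplane(x,.151,s)[:2] for x in k]);print("shaft",p.mean(0),p.min(0),p.max(0),cv2.minEnclosingCircle(p.astype(np.float32)),cv2.boundingRect(k))
print(manip.get_state()["ee_pos"],s["ee_pos"])
cv2.imwrite("pics/c2.png",np.hstack([cv2.resize(im[115:175,288:348],(390,390),interpolation=cv2.INTER_CUBIC),cv2.resize(im[195:265,467:537],(390,390),interpolation=cv2.INTER_CUBIC)]))
E
python3 m.py
```

```text
ring [ 0.47262285 -0.06572183] 0.051347814069104304 in tool [ 3.09229940e-03 -3.13228433e-04  2.62338826e-07]
boss (array([ 0.53967921, -0.04359202]), np.float64(0.019607811428713748)) ((0.5396751761436462, -0.04372590780258179), 0.020199747756123543) (295, 120, 48, 51)
shaft [ 0.53847302 -0.04407487] [ 0.53176059 -0.05135719] [ 0.54463898 -0.03593196] ((0.5390923023223877, -0.04405343905091286), 0.0078610023483634) (308, 139, 22, 17)
[ 0.46995167 -0.06672629  0.2271639 ] [ 0.4698203  -0.06706577  0.22703544]
```

View pics/c2.png

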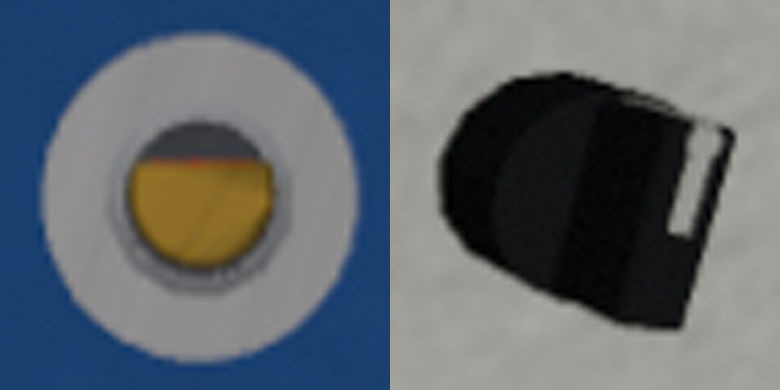

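Run:
```python
from h import *
s=manip.get_state();R=Rq(s["ee_rot"]);z=s["ee_pos"][2]
im=cv2.imread("pics/w3.png");h=cv2.cvtColor(im,cv2.COLOR_BGR2HSV);m=cv2.inRange(h,(22,120,70),(35,255,255))
col=np.where(m[:,316])[0];g=np.split(col,np.where(np.diff(col)>1)[0]+1);print([(a[0],a[-1]) for a in g if len(a)])
T=lambda px,dz:(R.T@(wplane(px,z+dz,s)-s["ee_pos"]))[:2].round(4)
for dz in(-.003,.009):print(dz,[T((316,v),dz) for a in g if len(a) for v in(a[0],a[-1])])
row=np.where(m[280])[0];print(row[[0,-1]],T((row[0],280),.009),T((row[-1],280),.009))
go((.5393,-.0438,.2))
```

```text
[(np.int64(233), np.int64(258)), (np.int64(307), np.int64(344)), (np.int64(429), np.int64(429))]
-0.003 [array([ 0.0265, -0.0002]), array([ 0.0126, -0.0002]), array([-0.0159, -0.0002]), array([-0.0389, -0.0002]), array([-0.0967, -0.0002]), array([-0.0967, -0.0002])]
0.009 [array([ 0.0292, -0.0002]), array([ 0.0163, -0.0002]), array([-0.0104, -0.0002]), array([-0.0318, -0.0002]), array([-0.0859, -0.0002]), array([-0.0859, -0.0002])]
[265 367] [ 0.0045 -0.0263] [0.0045 0.0259]
pos [ 0.47   -0.0667  0.2272] yaw deg 19.89 tilt [-2.e-04  7.e-04 -1.e+00] t 5.5 F [-0.3 -0.7 -0.7] gap 0.0543 q6 0.96
shift tool [0.073  0.0021 0.0272]
```

Call:
{"name": "move_arm", "arguments": {
  "moves": [
    [[0.037,0.001,0],0],
    [[0.036,0.001,0],0],
    [[0,0,0],0],
    [[0,0,0.03],0],
    [[0,0,0.03],0],
    [[0,0,0.03],0],
    [[0,0,0],0],
    [[0,0,0],0]
  ]
}}

```text
time: 6.3
ee_pos: [0.5388, -0.0441, 0.1377]
ee_rot: [-0.0, 0.985, 0.173, -0.0]
ft_force: [-0.7, 0.2, 0.3]
finger_gap: 0.0539
grasp_force: 12.0
```

Run:
```python
from h import *
go((.5393,-.0438,.108));cv2.imwrite("pics/w4.png",manip.camera("wrist"))
```

```text
pos [ 0.5388 -0.0441  0.1377] yaw deg 19.89 tilt [-9.e-04  1.e-04 -1.e+00] t 6.3 F [-0.7  0.2  0.3] gap 0.0539 q6 1.04
shift tool [ 0.0006 -0.0001  0.0297]
```

View pics/w4.png

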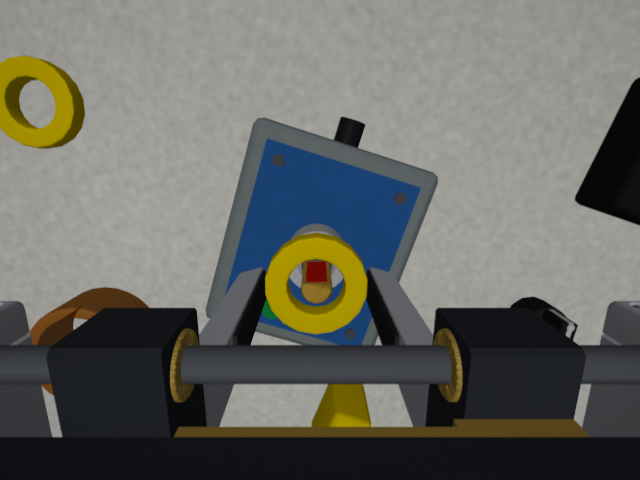

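The shaft sits inside the ring's hole at (316,285). Lowering onto the ledge.

Call:
{"name": "move_arm", "arguments": {
  "moves": [
    [[0,0,0.012],0],
    [[0,0,0.01],0],
    [[0,0,0.005],0],
    [[0,0,0.002],0],
    [[0,0,0],0]
  ]
}}

```text
time: 6.85
ee_pos: [0.5391, -0.045, 0.1084]
ee_rot: [0.0, 0.985, 0.172, -0.0]
ft_force: [0.3, -0.2, -1.9]
finger_gap: 0.054
grasp_force: 12.0
```

Call:
{"name": "move_arm", "arguments": {
  "moves": [
    [[0,0,0],0],
    [[0,0,0],0],
    [[0,0,0],0],
    [[0,0,0],0],
    [[0,0,0],0],
    [[0,0,0],0]
  ],
  "grip": 0
}}

```text
time: 7.45
ee_pos: [0.5392, -0.045, 0.1085]
ee_rot: [0.0, 0.985, 0.172, 0.0]
ft_force: [-0.1, 0.1, 0.4]
finger_gap: 0.0936
grasp_force: 0.0
```

Call:
{"name": "move_arm", "arguments": {
  "moves": [
    [[0,0,-0.03],0],
    [[0,0,-0.04],0],
    [[0,0,-0.05],0],
    [[0,0,-0.02],0],
    [[-0.035,0,0],0],
    [[-0.035,0,0],0],
    [[0,0,0],0],
    [[0,0,0],0]
  ]
}}

```text
time: 8.25
ee_pos: [0.4733, -0.0688, 0.2488]
ee_rot: [0.0, 0.985, 0.172, 0.001]
ft_force: [-0.0, -0.2, -0.3]
finger_gap: 0.0941
grasp_force: 0.0
```

Run:
```python
from h import *
s=manip.get_state();im=yring(.117);go((.539,-.045,.2))
cv2.imwrite("pics/w5.png",im)
x,y=255,80;cv2.imwrite("pics/c5.png",np.hstack([cv2.resize(im[y:y+130,x:x+130],(390,390),interpolation=cv2.INTER_CUBIC),cv2.resize(im[y+20:y+200,440:620],(390,390),interpolation=cv2.INTER_CUBIC)]))
```

```text
ring 0.4055 -0.1104 0.07299130409955978 (312, 274, 46, 71)
ring 0.5396 -0.0446 0.05348218232393265 (285, 117, 62, 64)
ring 0.556 0.1453 0.055231865495443344 (66, 12, 67, 73)
pos [ 0.4737 -0.0686  0.2487] yaw deg 19.8 tilt [ 0.0011  0.     -1.    ] t 8.3 F [ 0.7 -0.2 -0.6] gap 0.0942 q6 0.96
shift tool [ 0.0694 -0.0001  0.0487]
```

View pics/c5.png

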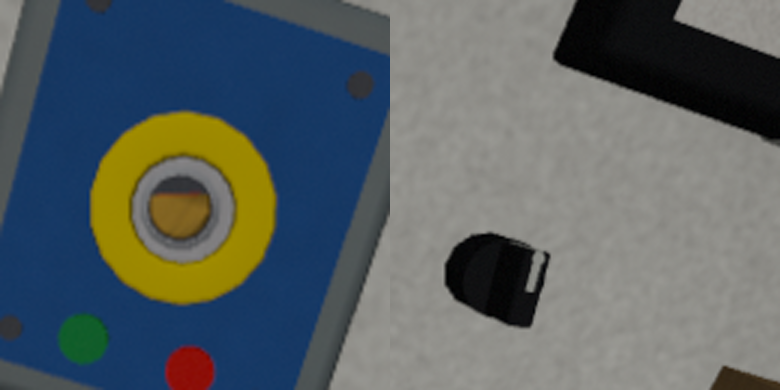

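The ring is flat on the ledge, concentric with the spigot: fitted diameter 53.5 mm at z 0.117, centre (0.5396, -0.0446). The flat faces tool +x. Now a close look at the knob.

Call:
{"name": "move_arm", "arguments": {
  "moves": [
    [[-0.018,0.04,0],0],
    [[-0.018,0.04,0],0],
    [[-0.018,0.04,0.005],0],
    [[-0.018,0.04,0.015],0],
    [[-0.01,0.04,0.025],0],
    [[0,0,0.025],0],
    [[0,0,0],0],
    [[0,0,0],0]
  ]
}}

```text
time: 9.1
ee_pos: [0.4644, -0.2842, 0.178]
ee_rot: [-0.001, 0.985, 0.172, -0.0]
ft_force: [1.2, 0.4, -0.4]
finger_gap: 0.0938
grasp_force: 0.0
```

Run:
```python
from h import *
s=manip.get_state();im=manip.camera("wrist");cv2.imwrite("pics/w6.png",im)
go((.525,-.264,.15))
h=cv2.cvtColor(im,cv2.COLOR_BGR2HSV)
R=Rq(s["ee_rot"]);T=np.array(manip.camera_model("wrist")["tool_from_camera"]);K=np.array(manip.camera_model("wrist")["camera_matrix"])
P=np.array([.525,-.264,.052]);c=np.linalg.inv(T)@np.r_[R.T@(P-s["ee_pos"]),1];u=(K@c[:3])[:2]/c[2];print("expected px",u)
x,y=int(u[0])-60,int(u[1])-60;print("crop origin",x,y)
cv2.imwrite("pics/c6.png",cv2.resize(im[y:y+120,x:x+120],(600,600),interpolation=cv2.INTER_CUBIC))
d=(im[y:y+120,x:x+120].max(2)<75).astype(np.uint8);k=max(cv2.findContours(d,cv2.RETR_EXTERNAL,cv2.CHAIN_APPROX_NONE)[0],key=cv2.contourArea);print("dark",cv2.boundingRect(k),cv2.minEnclosingCircle(k))
```

```text
pos [ 0.465  -0.2843  0.1795] yaw deg 19.89 tilt [ 1.2e-03 -6.0e-04 -1.0e+00] t 9.15 F [-0.1  0.7  0.7] gap 0.094 q6 0.57
shift tool [0.0633 0.0013 0.0295] 
expected px [318.2307766  157.39165873]
crop origin 258 97
dark (41, 36, 48, 49) ((64.56548309326172, 60.254432678222656), 24.305002212524414)
```

View pics/c6.png

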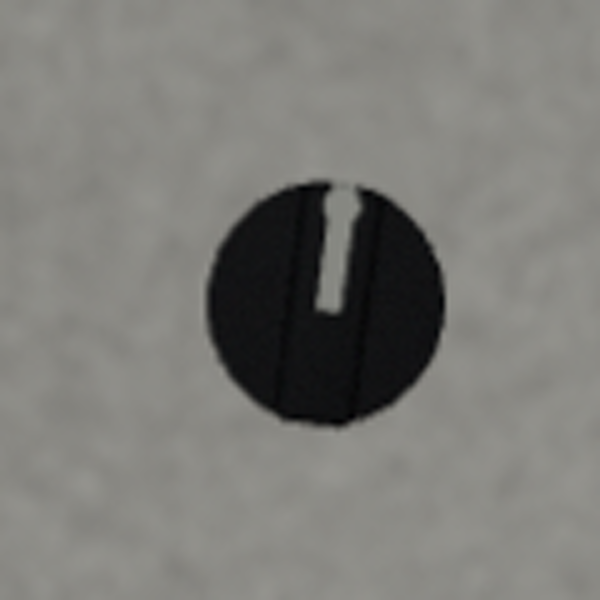

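The knob is upright at wrist px (323,157), and its white line is 7° clockwise from tool +x, so its yaw is about 13°. Computing its axis.

Run:
```python
from h import *
s=manip.get_state()
for z,r in((.026,"skirt"),(.052,"bar")):
    a=wplane((258+64.5,97+60.2),z,s);b=wplane((258+65.8,97+60.2),z,s);print(r,a.round(4),b.round(4),"dia",np.linalg.norm(wplane((299,157),z,s)-wplane((347,157),z,s)))
P=(wplane((322.5,157.2),.026,s)+wplane((323.8,157.2),.052,s))/2
print(P);go((P[0],P[1],.029),np.radians(12.8))
```

```text
skirt [ 0.5271 -0.2682  0.026 ] [ 0.5275 -0.2693  0.026 ] dia 0.044109779632597
bar [ 0.5272 -0.2676  0.052 ] [ 0.5275 -0.2687  0.052 ] dia 0.0406641506070124
[ 0.52730072 -0.26844358  0.039     ]
pos [ 0.465  -0.2843  0.1795] yaw deg 19.89 tilt [ 1.2e-03 -6.0e-04 -1.0e+00] t 9.15 F [-0.1  0.7  0.7] gap 0.094 q6 0.57
shift tool [0.0639 0.0062 0.1505] turn(deg about tool z) 7.09
```

Call:
{"name": "move_arm", "arguments": {
  "moves": [
    [[0.032,0.003,0],0],
    [[0.032,0.003,0],7.1],
    [[0,0,0.05],0],
    [[0,0,0.05],0],
    [[0,0,0.03],0],
    [[0,0,0.019],0],
    [[0,0,0],0]
  ],
  "grip": 0
}}

```text
time: 9.85
ee_pos: [0.5256, -0.2668, 0.0278]
ee_rot: [-0.001, 0.994, 0.112, -0.001]
ft_force: [-0.1, 0.3, -0.8]
finger_gap: 0.0941
grasp_force: 0.0
```

Call:
{"name": "move_arm", "arguments": {
  "moves": [
    [[0,0,0],0],
    [[0,0,0],0],
    [[0,0,0],0],
    [[0,0,0],0],
    [[0,0,0],0],
    [[0,0,0],0],
    [[0,0,0],0],
    [[0,0,0],0],
    [[0,0,0],0],
    [[0,0,0],0],
    [[0,0,0],0],
    [[0,0,0],0]
  ],
  "grip": 255,
  "squeeze": 20
}}

```text
time: 11.05
ee_pos: [0.5261, -0.2686, 0.0294]
ee_rot: [0.0, 0.994, 0.111, -0.0]
ft_force: [0.9, -0.3, -0.6]
finger_gap: 0.014
grasp_force: 20.0
```

Call:
{"name": "move_arm", "arguments": {
  "moves": [
    [[0,0,-0.045],0],
    [[0,0,-0.05],0],
    [[0,0,-0.05],0],
    [[0,0,-0.045],0],
    [[0,-0.043,0],0],
    [[0,-0.043,0],0],
    [[0,-0.043,0],0],
    [[0,-0.043,0],0],
    [[0,-0.043,0],0],
    [[0,0,0],-8.2],
    [[0,0,0],0],
    [[0,0,0],0]
  ]
}}

```text
time: 12.25
ee_pos: [0.4789, -0.059, 0.2194]
ee_rot: [0.0, 0.984, 0.18, -0.0]
ft_force: [0.1, 0.1, 0.3]
finger_gap: 0.014
grasp_force: 20.0
```

Run:
```python
from h import *
s=manip.get_state();im=manip.camera("wrist");go((.5395,-.044,.185),np.radians(20.5))
R=Rq(s["ee_rot"]);T=np.array(manip.camera_model("wrist")["tool_from_camera"]);K=np.array(manip.camera_model("wrist")["camera_matrix"])
def pix(P):
    c=np.linalg.inv(T)@np.r_[P,1];return (K@c[:3])[:2]/c[2]
ho=pix([0,0,-.023]);sh=pix(R.T@(np.array([.5395,-.044,.151])-s["ee_pos"]));print(ho,sh)
a=[]
for u,r in((ho,70),(sh,35)):
    x,y=int(u[0]),int(u[1]);print("origin",x-r,y-r);a.append(cv2.resize(im[y-r:y+r,x-r:x+r],(390,390),interpolation=cv2.INTER_CUBIC))
cv2.imwrite("pics/w7.png",im);cv2.imwrite("pics/c7.png",np.hstack(a))
g=cv2.inRange(cv2.cvtColor(im,cv2.COLOR_BGR2HSV)[y-r:y+r,x-r:x+r],(8,90,60),(21,255,255));k=max(cv2.findContours(g,cv2.RETR_EXTERNAL,cv2.CHAIN_APPROX_NONE)[0],key=cv2.contourArea)[:,0]+[x-r,y-r]
p=np.array([wplane(q,.151,s)[:2] for q in k]).astype(np.float32);print("shaft D: circle",cv2.minEnclosingCircle(p),cv2.boundingRect(k))
# flat: upper edge line of the brass
xs=np.arange(k[:,0].min()+3,k[:,0].max()-2);top=np.array([(v,k[k[:,0]==v,1].min()) for v in xs]);
w=np.array([wplane(q,.151,s)[:2] for q in top]);f=cv2.fitLine(w.astype(np.float32),cv2.DIST_HUBER,0,.01,.01).ravel();print("flat line dir deg",np.degrees(np.arctan2(f[1],f[0])))
```

```text
pos [ 0.4789 -0.0594  0.2193] yaw deg 20.73 tilt [-3.e-04 -3.e-04 -1.e+00] t 12.3 F [-0.5 -0.6 -0.3] gap 0.0136 q6 0.97
shift tool [0.0621 0.0071 0.0343] turn(deg about tool z) 0.23
[316.42412765 299.31414623] [326.99013852 161.29630813]
origin 246 229
origin 291 126
shaft D: circle ((0.5393022298812866, -0.04388405382633209), 0.007723734714090824) (315, 156, 23, 17)
flat line dir deg -69.28138
```

View pics/c7.png

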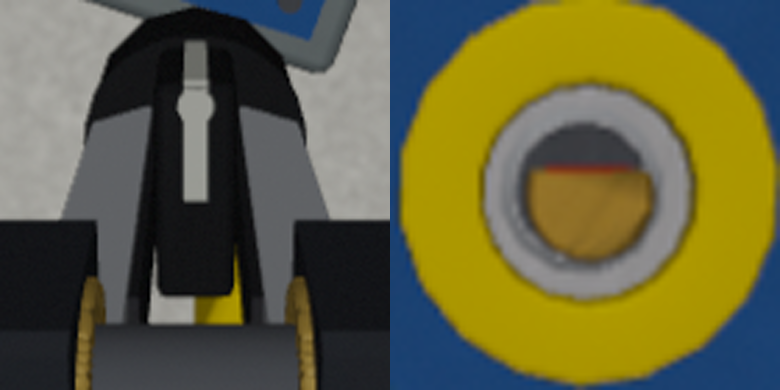

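Run:
```python
from h import *
s=manip.get_state();R=Rq(s["ee_rot"])
for v in(85,293):
    print((R.T@(wplane((316.4,229+v*140/390),s["ee_pos"][2]+.023,s)-s["ee_pos"])).round(4))
print((R.T@(wplane((246+195*140/390,300),s["ee_pos"][2]+.023,s)-s["ee_pos"])).round(4))
go((.5394,-.0440,.185))
```

```text
[ 0.0198 -0.     -0.023 ]
[-0.0183 -0.     -0.023 ]
[-0.0004 -0.0002 -0.023 ]
pos [ 0.4789 -0.0594  0.2193] yaw deg 20.73 tilt [-3.e-04 -3.e-04 -1.e+00] t 12.3 F [-0.5 -0.6 -0.3] gap 0.0136 q6 0.97
shift tool [0.062  0.007  0.0343]
```

The knob sits about 0.8 mm off-centre in the grip. Its yaw of 20.7° matches the flat normal. Moving over the shaft.

Call:
{"name": "move_arm", "arguments": {
  "moves": [
    [[0.03,0.0035,0],0],
    [[0.031,0.0035,0],0],
    [[0,0,0.02],0],
    [[0,0,0.012],0],
    [[0,0,0],0],
    [[0,0,0],0]
  ],
  "squeeze": 35
}}

```text
time: 12.9
ee_pos: [0.5379, -0.0442, 0.1873]
ee_rot: [-0.0, 0.984, 0.181, -0.0]
ft_force: [-0.0, -0.6, -0.7]
finger_gap: 0.0137
grasp_force: 35.0
```

Run:
```python
from h import *
go((.5390,-.0442,.180))
```

```text
pos [ 0.5379 -0.0442  0.1873] yaw deg 20.82 tilt [-8.e-04 -0.e+00 -1.e+00] t 12.9 F [-0.  -0.6 -0.7] gap 0.0137 q6 1.02
shift tool [0.001  0.0004 0.0073]
```

Call:
{"name": "move_arm", "arguments": {
  "moves": [
    [[0.0005,0,0.004],0],
    [[0,0,0.004],0],
    [[0,0,0.003],0],
    [[0,0,0.003],0],
    [[0,0,0],0]
  ]
}}

```text
time: 13.4
ee_pos: [0.539, -0.0437, 0.1733]
ee_rot: [0.0, 0.983, 0.181, 0.0]
ft_force: [0.9, -0.5, -0.9]
finger_gap: 0.0137
grasp_force: 35.0
```

The knob is 7 mm onto the shaft with no resistance. Continuing.

Call:
{"name": "move_arm", "arguments": {
  "moves": [
    [[0,0,0.004],0],
    [[0,0,0.004],0],
    [[0,0,0.004],0],
    [[0,0,0.002],0],
    [[0,0,0],0],
    [[0,0,0],0],
    [[0,0,0],0]
  ]
}}

```text
time: 14.1
ee_pos: [0.5391, -0.0437, 0.16]
ee_rot: [0.0, 0.983, 0.181, 0.0]
ft_force: [0.9, -2.0, 2.5]
finger_gap: 0.0142
grasp_force: 35.0
```

Call:
{"name": "move_arm", "arguments": {
  "moves": [
    [[0,0,0.003],0],
    [[0,0,0.003],0],
    [[0,0,0.002],0],
    [[0,0,0.001],0],
    [[0,0,0],0],
    [[0,0,0],0]
  ]
}}

```text
time: 14.7
ee_pos: [0.5392, -0.0437, 0.1522]
ee_rot: [0.001, 0.983, 0.181, 0.001]
ft_force: [-0.7, -1.2, 7.5]
finger_gap: 0.0135
grasp_force: 35.0
```

Call:
{"name": "move_arm", "arguments": {
  "moves": [
    [[0,0,0.0015],0],
    [[0,0,0.0015],0],
    [[0,0,0],0],
    [[0,0,0],0]
  ]
}}

```text
time: 15.1
ee_pos: [0.5394, -0.0437, 0.152]
ee_rot: [0.001, 0.983, 0.181, 0.002]
ft_force: [-3.9, -1.2, 17.3]
finger_gap: 0.0139
grasp_force: 35.0
```

Call:
{"name": "move_arm", "arguments": {
  "moves": [
    [[0,0,0.0005],0],
    [[0,0,0],0],
    [[0,0,0],0],
    [[0,0,0],0],
    [[0,0,0],0],
    [[0,0,0],0]
  ]
}}

```text
time: 15.7
ee_pos: [0.5395, -0.0437, 0.152]
ee_rot: [0.001, 0.983, 0.181, 0.002]
ft_force: [-5.0, -1.1, 18.2]
finger_gap: 0.0141
grasp_force: 35.0
```

Run:
```python
from h import *
go((.5393,-.044,.152))
im=manip.camera("scene");u=proj("scene",(.539,-.044,.13));x,y=int(u[0]),int(u[1]);cv2.imwrite("pics/f.png",cv2.resize(im[y-45:y+45,x-45:x+45],(540,540),interpolation=cv2.INTER_CUBIC))
```

```text
pos [ 0.5395 -0.0437  0.152 ] yaw deg 20.91 tilt [ 0.0047 -0.0014 -1.    ] t 15.7 F [-5.  -1.1 18.2] gap 0.0141 q6 1.02
shift tool [-0.0003  0.0002  0.    ]
```

View pics/f.png

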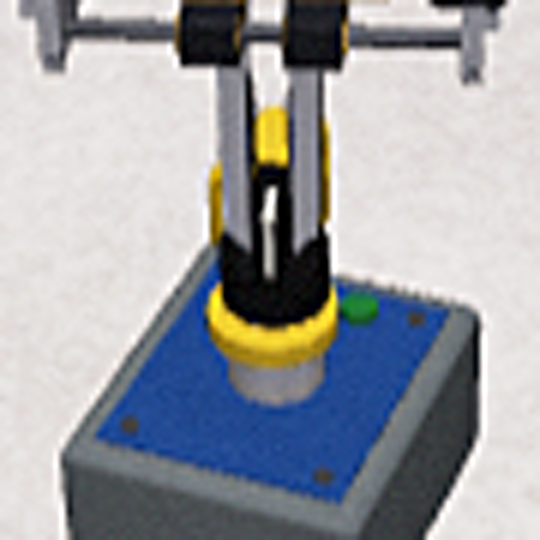

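The final picture shows the ring flat on the ledge, with the knob just above it at (275,280), seated and held pressed. The 18 N push is past the spring's 10 N stop.

```bash
python3 -c "
from station import manip
print(manip.finish_job())"
```

```text
the job is handed in; nothing more can be done
None
```

The job is handed in, with no verdict returned: the ring lies flat on the ledge, the knob is home and aligned with the flat, and it is held against the stop at about 18 N, 15.7 s into the 64 s allowed.

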